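# Select the third zone on a paging console and sound the chime

## Robot

A 7-joint arm with a two-finger parallel gripper is mounted at the origin on the work surface. World frame = base frame: x ahead of the robot, y to its left, z up, the work surface at z = 0. Lengths are in m, angles in degrees, forces in N, time in s.
With the tool pointing down it reaches from about 0.425 to 0.875 m from the base axis. Payload 4.7 kg.
Tool frame: the origin (TCP) lies midway between the tips of the shut fingers; the grasp point (between the pads) lies 19 mm behind it; z points along the fingers, y is the direction in which the jaws open and shut (so a half turn about z gives the same grasp; the last joint's range is limited). The gripper opens to 87 mm and grips with 3 to 60 N. Pads are 19 mm wide; open, the fingers measure 117 mm over their backs; the gripper's body (75 mm by 190 mm) begins 51 mm behind the grasp point.
Start: joints at [-74.823, 18.392, -4.016, 83.108, 1.295, 78.541, -3.26], TCP at [0.161, 0.63, 0.223] pointing down, gripper open.
Joint ranges: [-163.93, 163.93], [-17.29, 119.83], [-79.2, 71.16], [3.27, 140.29], [-89.18, 269.18], [5.43, 117.66], [-154.24, 154.24]. Speed limits (degrees/s): [147.25, 147.25, 180, 180, 180, 180, 180].

## Interface

Orientations are given as [roll, pitch, yaw] about the fixed x, y, z axes, in that order (R = Rz(yaw) Ry(pitch) Rx(roll)).
In Python, from cell import env gives the robot as it stands.
- The arm moves only by the tool apply_moves, never from a script. Its argument "targets" is a list of rows, each a list of 2 entries, a list of its own where there are three numbers: the shift along the world's x, y, z in mm, then the turn, a rotation vector about the world's x, y, z in rad. A call has 1 to 8 rows; each row is the pose to reach, as a shift and turn from the pose commanded when the call began; what a row does not reach only later rows make up. A row lasts 1/10 s, in which the tool goes at most 50 mm and 8.59 degrees, less where a joint would pass 70% of its speed; a pose out of reach is approached as far as the arm can. A call with a gripper value outside its range is refused whole. "hand" is the finger opening in mm, from 0 to 87, set as the call begins (left out, the last holds). The fingers move at their own pace and stop on an object; "squeeze" is the grip in N (left out, the last holds). Time passes only in rows, so rows that repeat a pose let the fingers close. It gives the time, the measured TCP pose, the force and the opening at its end, in the units of the state.
- env.get_obs(): the state, without advancing time (a new reading comes with each control period).
- env.read_camera(name): name is "scene" or "side" or "wrist"; returns a dict with "image" (400x640x3 uint8, red, green, blue), "camera_matrix" (3x3 intrinsics, pixels), "k1" (the pictures are not rectified: a ray, as slopes to the right and down, at radius r is drawn at 1 + k1 r^2 times it, then the intrinsics apply), "camera_from_world" (4x4, takes a point from world to camera coordinates); the wrist camera has in their place "mount" (4x4, takes a point from camera to tool coordinates, whose origin is the TCP and whose axes are the flange's). Camera axes: x right, y down, z forward; pixel columns grow to the right and rows downward; lengths in m; the calibration is good to about 2 mm. A picture is of the moment at which its call begins: read the wrist's pose just before it. There is no depth.
- env.sign_off(): hands the job in, once; it reports no verdict.
Trained networks look in a picture, given as the dict that the camera call returned (one of the last four; its "shot" number tells which), for a name from the list of things; names that differ only in an ending like _2 or _b are one class to them, and where a whole thing is asked for, a point or a joint stands for the part that bears it (a point fixed in the world has none). Each returns a list of dicts, best first, with "conf" (0 to 1); they miss things now and then, are a little off and sometimes report something else, mostly with a low value. They report only what shows in the picture. A call takes as long as a camera call.
- env.regions_of(picture, target): "region" (400x640 bool, what is visible of it) and "rect" ([left, top, right, bottom] in pixels, round what is visible of it).
The state is a dict: "time_s": time; "qpos": joint angles; "joint_velocities": joint speeds; "effort": joint torques, N m; "tool_pos": TCP position; "tool_rot": TCP orientation; "force": force on the tool from outside, world axes, zero at the start; "wrist_torque": the same for the moment, N m; "grip_width": finger opening in m.
Only numpy, scipy, OpenCV 4.12 (cv2) and the standard library are available. Lean on these libraries where they do the work, as an engineer would, in place of code of your own. Each camera call takes 0.05 s, during which the arm holds its last target. There are 200 camera calls.

## Task

Get the paging console ready for an announcement: with a fingertip on the open front of its ribbed dial, rub the dial round clockwise until it clicks in at the third dot (the second largest), then press the round chime key beside it all the way down and let it come up. Only touch and push: do not lift, tip or shove the console, do not press the key before the dial is set, and leave the other things on the desk alone.

Things in the scene. Friction and masses are not known exactly. Their poses are not given: they have to be found in the camera images.
- console: Paging console: grey box, 170 mm (its x) by 260 mm (its y), top deck 42 mm above the desk; loose, 2.4 kg, on rubber feet. Origin: centre of its underside. Its front edge (-x, 85 mm from the origin) faces the robot at yaw 0; its +y is left as the robot sees it. Dial axis at (-40, +40) mm, chime key at (-45, -80) mm in this frame.
- dial_top (a point): Point on the dial's vertical axis at its top face, 71 mm above the desk. The dial is a black drum 76 mm across over its 24 upright rubber ribs (each stands out 5 mm); rim from 44 to 71 mm above the desk, its foremost point 7 mm behind the console's front edge. Turned by a fingertip pressed on the open front of the rim (about 5 to 8 N) and drawn round it.
- dial (a joint): Dial angle (rad), growing clockwise seen from above: the open front of the rim then moves to the console's +y. Detents at 0, 0.46, 0.92, 1.38 (1st to 4th dot), stops just beyond. Let go, it snaps into the nearest; a hump between two takes up to about 0.09 N m (2.5 N at the rim). Starts in the 1st or 2nd. White pointer line on top: 0.69 minus this angle, counter-clockwise from the console's +x.
- third_dot (a point): Centre of the third white dot (10 mm), on top of the guard, 49 mm from the dial axis. The four dots (5, 7.5, 10, 13 mm) are counted clockwise, from the console's +y side. The guard is a fixed grey wall round the back of the dial, inner radius 41 mm, outer 57 mm, top 64 mm above the desk; the front 145 degrees of the rim, centred on the console's -x, are open.
- chime (a joint): Travel (m) of the chime key: 0 up, 0.006 fully down; springs back. Fully down takes 5 N; the chime sounds from 0.0045.
- chime_top (a point): Centre of the top of the chime key, a round black push key 28 mm across on a grey collar, on the console's deck to the right of the dial (console's -y side), pressed straight down.
- mug: Bystander: white mug 76 mm across, 88 mm tall. Origin: centre of its underside.
- mic: Bystander: black desk microphone, round foot 100 mm across, 170 mm tall. Origin: centre of its underside.
- pencup: Bystander: black pen cup 72 mm across, 90 mm tall, pens up to 140 mm. Origin: centre of its underside.
- taperoll: Bystander: cardboard-brown tape roll lying flat, 90 mm across, 45 mm tall. Origin: centre of its underside.
- dispenser: Bystander: tape dispenser 50 x 150 mm, 86 mm tall. Origin: centre of its underside.
- stapler: Bystander: stapler 140 x 35 mm, 45 mm tall. Origin: centre of its underside.
- calculator: Bystander: pocket calculator 150 x 100 mm, 20 mm tall. Origin: centre of its underside.

How it is judged:
By the outcome, as a careful person would: the job done as asked, in the order asked, and still so for the second after the job is handed in, with the robot touching nothing.
It also fails if it takes over 51 s, if anything falls off the work surface, if the arm or the gripper's body presses on something with over 40 N, if the wrist force passes 120 N, or if a joint passes its speed limit or range.

## Working session

There is one attempt and no reset: what is moved stays moved. The work goes in short steps, Python scripts to look and compute and a tool call to move; the robot and the scene stay as the last step left them, time stands still between calls to the robot, and variables do not carry over. Pictures are saved under pics/ and viewed, about 8 in all and at most 12, crops included, and the job is handed in when it is done.

Besides the shell and the picture viewer there is one more tool, called as name([rows], argument=value, ...), one row to a line, values as JSON. apply_moves: Moves the arm, as the interface text tells. Its arguments: {"type":"object","properties":{"targets":{"type":"array","items":{"type":"array"}},"hand":{"type":"number"},"squeeze":{"type":"number"}},"required":["targets"]}

```bash
ls; mkdir -p pics; python3 - <<'E'
from cell import env
import cv2
o=env.get_obs();print(o)
for n in("scene","side"):
    p=env.read_camera(n);cv2.imwrite(f"pics/{n}0.png",p["image"][:,:,::-1])
    print(n,p["camera_matrix"],p["k1"],p["camera_from_world"])
    for t in("console","dial_top","chime_top","third_dot"):
        for r in env.regions_of(p,t)[:2]:
            import numpy as np
            ys,xs=np.nonzero(r["region"]);print(t,r["conf"],r["rect"],xs.mean(),ys.mean(),len(xs))
E
```

```text
pics
{'time_s': 0.0, 'qpos': array([-74.82328651,  18.44007037,  -4.01734963,  83.17548915,
         1.29640833,  78.54176184,  -3.26060366]), 'joint_velocities': array([-0.03146263, -0.0191692 , -0.06469919, -0.06290272, -0.07964651,
       -0.0214862 , -0.08813136]), 'effort': array([-1.57730842e-04, -4.91313958e+01, -4.04158132e-01, -3.12521982e+01,
       -6.39849692e-02,  4.39915771e-02,  1.80127045e-04]), 'tool_pos': array([0.16120495, 0.62910834, 0.22144519]), 'tool_rot': array([-1.79888012e+02,  6.63876704e-03,  1.65634459e+02]), 'force': array([ 0.94482451, -0.47959177, -0.14528061]), 'wrist_torque': array([-0.04580035, -0.00677076,  0.02095728]), 'grip_width': 0.08727982418682209}
scene [[380.29940068   0.         314.56627533]
 [  0.         380.29940068 198.1840475 ]
 [  0.           0.           1.        ]] -0.04740958445033515 [[ 0.41786396  0.90850761  0.00190481 -0.30610379]
 [ 0.56812481 -0.25966916 -0.78090084 -0.29032838]
 [-0.70895974  0.32739249 -0.6246521   1.86226413]
 [ 0.          0.          0.          1.        ]]
console 0.7 [286.0, 180.7, 363.5, 226.3] 
[... 417 characters left out ...]
 480.57385768 195.46923689]
 [  0.           0.           1.        ]] -0.02374369589968064 [[-0.85428097 -0.51980025 -0.00342319  0.5675853 ]
 [-0.3566913   0.59097974 -0.72354286  0.26495018]
 [ 0.37812079 -0.61688787 -0.69027097  1.56866261]
 [ 0.          0.          0.          1.        ]]
console 0.88 [288.6, 185.3, 354.1, 249.2] 320.9267782426778 216.84728033472803 2868
dial_top 0.6 [284.9, 184.9, 351.3, 249.7] 320.4281719678434 216.7724571828032 2861
dial_top 0.52 [295.3, 248.1, 322.3, 278.6] 312.01477832512313 262.0180623973727 609
chime_top 0.57 [335.5, 189.8, 342.4, 201.6] 339.78125 195.90625 32
third_dot 0.74 [290.9, 185.5, 355.6, 249.4] 320.80140350877195 216.7642105263158 2850
```

```bash
python3 - <<'E'
import cv2,numpy as np
a=cv2.imread("pics/scene0.png");b=cv2.imread("pics/side0.png")
A=cv2.resize(a[140:300,220:435],(800,596),interpolation=cv2.INTER_CUBIC)
B=cv2.resize(b[150:300,230:430],(800,600),interpolation=cv2.INTER_CUBIC)
cv2.imwrite("pics/both.png",np.vstack([cv2.resize(A,(400,298)),cv2.resize(B,(400,300))]))
cv2.imwrite("pics/sc_full.png",np.hstack([np.vstack([cv2.resize(a,(400,250)),cv2.resize(b,(400,250))]),np.vstack([cv2.resize(A,(400,298)),cv2.resize(B,(400,300))])[:500*1] if 0 else cv2.resize(np.vstack([cv2.resize(A,(400,298)),cv2.resize(B,(400,300))]),(400,500))]))
E
```

```text
(no output)
```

View pics/sc_full.png

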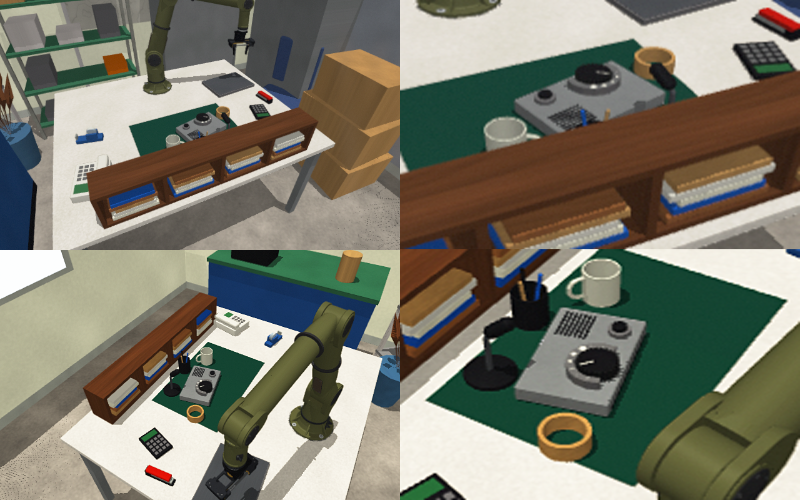

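The side view shows the console upright on the green mat. In full side-image pixels the dial top is at about (325, 217) and the key at about (340, 196). The tape roll and mic stand left of the console, with the mug and pen cup behind and to the right. Next I'll convert these to world positions.

```bash
cat > h.py <<'E'
import numpy as np,cv2
from scipy.spatial.transform import Rotation as R
from cell import env
def shot(n):
    o=env.get_obs();p=env.read_camera(n)
    if n=="wrist":
        T=np.eye(4);T[:3,:3]=R.from_euler("xyz",o["tool_rot"],degrees=True).as_matrix();T[:3,3]=o["tool_pos"]
        p["camera_from_world"]=np.linalg.inv(T@p["mount"])
    return p
def proj(p,X):
    c=np.atleast_2d(X)@p["camera_from_world"][:3,:3].T+p["camera_from_world"][:3,3]
    return cv2.projectPoints(c,np.zeros(3),np.zeros(3),p["camera_matrix"],np.array([p["k1"],0,0,0.]))[0][:,0]
def ray(p,uv,z):
    d=cv2.undistortPoints(np.array([[uv]],float),p["camera_matrix"],np.array([p["k1"],0,0,0.]))[0,0]
    M=np.linalg.inv(p["camera_from_world"]);v=M[:3,:3]@[*d,1];o=M[:3,3]
    return o+v*(z-o[2])/v[2]
E
python3 - <<'E'
from h import *
p=shot("side");w=shot("wrist");s=shot("scene")
print(ray(p,(325,217.6),.071),ray(p,(340,196.6),.05))
print(w["mount"],w["camera_matrix"],w["k1"])
for n in("mug","mic","pencup","taperoll","dispenser","stapler","calculator"):
  for r in env.regions_of(p,n)[:1]:
    q=r["rect"];print(n,r["conf"],ray(p,((q[0]+q[2])/2,(q[1]+q[3])/2),.04))
E
```

```text
[0.58376939 0.12075928 0.071     ] [ 0.6022287  -0.01657173  0.05      ]
[[ 2.13020118e-04 -9.53306220e-01 -3.02005306e-01  8.27825984e-02]
 [ 9.99999787e-01  1.67748899e-05  6.52400676e-04  5.02764393e-04]
 [-6.16871517e-04 -3.02005380e-01  9.53306021e-01 -1.63554838e-01]
 [ 0.00000000e+00  0.00000000e+00  0.00000000e+00  1.00000000e+00]] [[344.873531     0.         322.92089708]
 [  0.         344.873531   198.72863349]
 [  0.           0.           1.        ]] -0.03859110529344316
mug 0.92 [ 0.72758327 -0.1310078   0.04      ]
mic 0.56 [0.76062053 0.16864033 0.04      ]
pencup 0.78 [ 0.78886923 -0.00143108  0.04      ]
dispenser 0.6 [ 0.41139932 -0.52332818  0.04      ]
stapler 0.95 [0.47636276 0.66004191 0.04      ]
calculator 0.69 [0.59083072 0.53907876 0.04      ]
```

apply_moves([
  [[20,-27,2],[0,0,-0.136]],
  [[40,-54,4],[0,0,-0.272]],
  [[60,-81,6],[0,0,-0.408]],
  [[80,-108,8],[0,0,-0.544]],
  [[100,-135,10],[0,0,-0.68]],
  [[120,-162,12],[0,0,-0.816]],
  [[140,-189,14],[0,0,-0.952]],
  [[160,-216,16],[0,0,-1.088]],
], hand=0, squeeze=20)

```text
time_s: 1.8
tool_pos: [0.3221, 0.4125, 0.2389]
tool_rot: [180.0, -0.0, 103.0]
force: [-0.2, -0.2, -0.2]
grip_width: 0.0312
```

apply_moves([
  [[20,-27,2],[0,0,-0.136]],
  [[40,-54,4],[0,0,-0.272]],
  [[60,-81,6],[0,0,-0.408]],
  [[80,-108,8],[0,0,-0.544]],
  [[100,-135,10],[0,0,-0.68]],
  [[120,-162,12],[0,0,-0.816]],
  [[140,-189,14],[0,0,-0.952]],
  [[160,-216,16],[0,0,-1.088]],
])

```text
time_s: 2.6
tool_pos: [0.482, 0.1965, 0.255]
tool_rot: [-180.0, -0.0, 40.6]
force: [0.6, -0.3, -0.3]
grip_width: 0.0002
```

apply_moves([
  [[20,-27,0],[0,0,-0.136]],
  [[40,-54,0],[0,0,-0.272]],
  [[55,-81,0],[0,0,-0.408]],
  [[69,-98,0],[0,0,-0.54]],
  [[69,-98,0],[0,0,-0.54]],
])

```text
time_s: 3.1
tool_pos: [0.5519, 0.0956, 0.2548]
tool_rot: [179.9, -0.1, 9.6]
force: [0.0, -0.5, 0.8]
grip_width: -0.0
```

```bash
python3 - <<'E'
from h import *
w=shot("wrist");cv2.imwrite("pics/w1.png",w["image"][:,:,::-1])
np.save("pics/w1.npy",w["camera_from_world"])
o=env.get_obs();print({k:np.round(o[k],3) for k in("time_s","qpos","tool_pos","tool_rot","force","grip_width")})
for t in("console","dial_top","chime_top","third_dot"):
    for r in env.regions_of(w,t)[:2]:
        ys,xs=np.nonzero(r["region"]);print(t,r["conf"],r["rect"],xs.mean(),ys.mean(),len(xs))
E
```

```text
{'time_s': np.float64(3.15), 'qpos': array([-42.209,   6.715,  32.178,  94.592,  -3.597,  79.733, -89.675]), 'tool_pos': array([0.551, 0.098, 0.255]), 'tool_rot': array([ 1.79969e+02, -3.00000e-03,  9.89200e+00]), 'force': array([-0.886, -0.2  ,  0.416]), 'grip_width': np.float64(0.0)}
console 0.89 [213.2, 8.9, 469.9, 189.6] 346.6071827732658 96.66718823733949 40263
dial_top 0.78 [212.2, 4.3, 473.2, 190.6] 346.3435123987477 96.5137653431397 40246
chime_top 0.81 [412.4, 127.8, 442.1, 159.0] 426.5 142.71476510067114 596
```

View pics/w1.png

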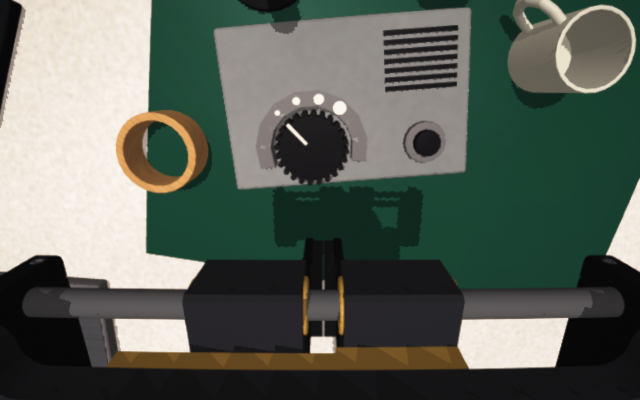

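The wrist view shows the console squarely:
- Dial centre is at about (311, 147), with the pointer at the smallest dot (first dot, dial angle about 0).
- Third dot is at (319, 99), and the key is at (427, 143).
- The deck corners are at about (215, 30), (470, 8), (466, 172) and (239, 189).

Now I'll fit the console pose.

```bash
python3 - <<'E'
from h import *
from scipy.optimize import least_squares
w=shot("wrist");g=cv2.cvtColor(w["image"],cv2.COLOR_RGB2GRAY)
def blob(x0,y0,x1,y1,lo,hi):
    m=((g[y0:y1,x0:x1]>=lo)&(g[y0:y1,x0:x1]<hi)).astype(np.uint8)
    n,l,s,c=cv2.connectedComponentsWithStats(m);i=1+s[1:,4].argmax();return c[i]+[x0,y0],s[i]
print("dots",[blob(*b,200,256) for b in((270,106,284,120),(289,94,302,107),(311,92,327,106),(331,98,349,117))])
k=blob(408,124,446,162,0,45);d=blob(265,100,358,190,0,45);print("key",k,"dial",d)
C=np.array([[85,130,42],[85,-130,42],[-40,40,71],[-45,-80,50],[-40+49*np.cos(-.23),40+49*np.sin(-.23),64]])/1e3
dots=[blob(*b,200,256)[0] for b in((311,92,327,106),)]
U=np.array([[215,30],[470,8.5],[311,147],k[0],dots[0]])
def X(q,C): c,s=np.cos(q[2]),np.sin(q[2]);return np.c_[q[0]+c*C[:,0]-s*C[:,1],q[1]+s*C[:,0]+c*C[:,1],C[:,2]]
f=least_squares(lambda q:(proj(w,X(q,C))-U).ravel(),[.62,.07,.1]);print(f.x,np.degrees(f.x[2]),f.fun.reshape(-1,2).round(1))
q=f.x
print("dial,key",X(q,C)[2:4],"front of rim",X(q,np.array([[-.078,.04,.071]])))
im=w["image"][:,:,::-1].copy()
a=np.linspace(0,2*np.pi,60);P=[]
for z,r,c in((.071,.038,(-.04,.04)),(.044,.038,(-.04,.04)),(.05,.014,(-.045,-.08)),(.064,.057,(-.04,.04))):P.append(np.c_[c[0]+r*np.cos(a),c[1]+r*np.sin(a),a*0+z])
e=np.array([[85,130],[85,-130],[-85,-130],[-85,130]])/1e3;P+=[np.c_[e,[.042]*4],np.c_[e,[0]*4]]
for i,p in enumerate(P):cv2.polylines(im,[(proj(w,X(q,p))*8).round().astype(np.int32)],True,[(0,0,255),(0,255,255)][i%2],1,cv2.LINE_AA,3)
cv2.imwrite("pics/w1fit.png",cv2.resize(im[0:200,200:480],(784,560),interpolation=cv2.INTER_CUBIC))
np.save("q.npy",q)
E
```

```text
dots [(array([282.6, 110.5]), array([12,  2,  2,  6, 10], dtype=int32)), (array([300.58333333,  99.        ]), array([11,  2,  2,  7, 12], dtype=int32)), (array([323.85454545,  97.25454545]), array([10,  0,  6, 11, 55], dtype=int32)), (array([344.67326733, 106.35643564]), array([  9,   2,   9,  14, 101], dtype=int32))]
key (array([432.86545455, 142.64181818]), array([ 12,   6,  26,  26, 550], dtype=int32)) dial (array([318.54155638, 145.86659608]), array([  16,    8,   74,   76, 3778], dtype=int32))
[0.62336005 0.08668118 0.26228221] 15.027663486433438 [[-0.6 -1. ]
 [ 5.  -2.7]
 [ 3.4  2.5]
 [-5.6 -0.9]
 [-2.4  2.4]]
dial,key [[ 0.5743566   0.11494179  0.071     ]
 [ 0.60064184 -0.00225073  0.05      ]] front of rim [[0.53765617 0.10508895 0.071     ]]
```

View pics/w1fit.png

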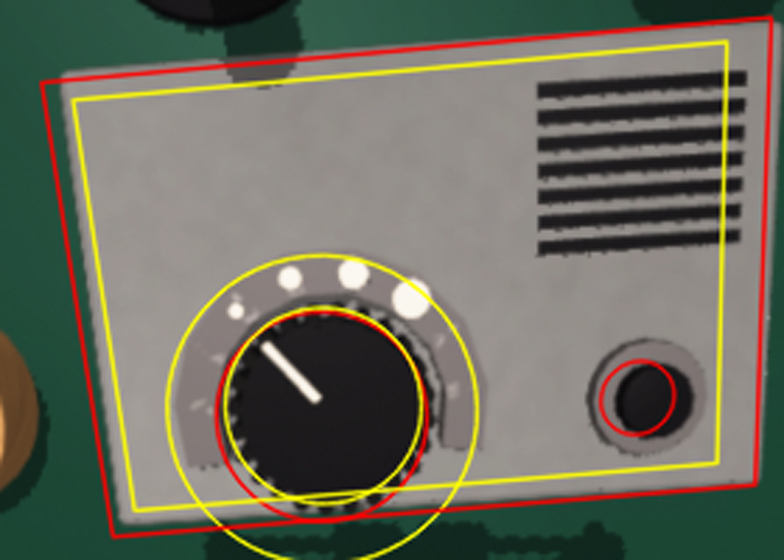

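```bash
cat > fit.py <<'E'
from h import *
from scipy.optimize import least_squares
def X(q,C): C=np.atleast_2d(C);c,s=np.cos(q[2]),np.sin(q[2]);return np.c_[q[0]+c*C[:,0]-s*C[:,1],q[1]+s*C[:,0]+c*C[:,1],C[:,2]]
def overlay(w,q,box,name,k):
    im=w["image"][:,:,::-1].copy();a=np.linspace(0,2*np.pi,60);P=[]
    for z,r,c in((.071,.038,(-.04,.04)),(.05,.014,(-.045,-.08))):P.append(np.c_[c[0]+r*np.cos(a),c[1]+r*np.sin(a),a*0+z])
    e=np.array([[85,130],[85,-130],[-85,-130],[-85,130]])/1e3;P+=[np.c_[e,[.042]*4]]
    for p in P:cv2.polylines(im,[(proj(w,X(q,p))*8).round().astype(np.int32)],True,(0,0,255),1,cv2.LINE_AA,3)
    x0,y0,x1,y1=box;cv2.imwrite(name,cv2.resize(im[y0:y1,x0:x1],None,fx=k,fy=k,interpolation=cv2.INTER_CUBIC))
E
python3 - <<'E'
from fit import *
W=[]
for i in range(3):
    o=env.get_obs();w=shot("wrist");W.append(w);print(o["tool_pos"].round(4),o["tool_rot"].round(2),o["joint_velocities"].round(2)[:3])
g=[cv2.cvtColor(w["image"],cv2.COLOR_RGB2GRAY).astype(np.float32) for w in W]
print(cv2.phaseCorrelate(g[0],g[2]))
w=W[2];G=g[2]
def blob(x0,y0,x1,y1,lo,hi):
    m=((G[y0:y1,x0:x1]>=lo)&(G[y0:y1,x0:x1]<hi)).astype(np.uint8)
    n,l,s,c=cv2.connectedComponentsWithStats(m);i=1+s[1:,4].argmax();return c[i]+[x0,y0],s[i]
k=blob(408,118,450,165,0,45);print(k,blob(312,88,332,106,200,256))
C=np.array([[85,130,42],[85,-130,42],[-85,-130,42],[-85,130,42],[-40,40,71],[-45,-80,50]])/1e3
U=np.array([[222.5,25.7],[475,7.9],[470.4,171.4],[242.9,186.4],[316.5,145],k[0]])
f=least_squares(lambda q:(proj(w,X(q,C))-U).ravel(),[.62,.07,.1]);print(f.x,np.degrees(f.x[2]),f.fun.reshape(-1,2).round(1))
q=f.x;np.save("q.npy",q);print(X(q,C)[4:],ray(w,U[4],.071),ray(w,U[5],.05))
overlay(w,q,(200,0,480,200),"pics/w2fit.png",2.8)
E
```

```text
[0.5498 0.1012 0.2546] [-1.7997e+02  1.0000e-02  1.0200e+01] [ 0.1  -0.05  0.24]
[0.5498 0.101  0.2546] [-1.7998e+02  1.0000e-02  1.0170e+01] [0.1  0.07 0.28]
[0.5499 0.1007 0.2546] [-179.98    0.     10.15] [0.01 0.06 0.37]
((-0.39035883861765797, 0.05852949272582464), 0.9615827088356018)
(array([432.32149201, 142.60746004]), array([ 11,  12,  28,  26, 563], dtype=int32)) (array([324.80681818,  97.51136364]), array([ 8,  5, 11, 10, 88], dtype=int32))
[0.62600264 0.08263744 0.24539618] 14.060165263359329 [[-3.6 -1. ]
 [ 5.  -1.8]
 [ 1.   1.7]
 [-1.3  1.7]
 [ 0.9  2.2]
 [-2.2 -1.3]]
[[ 0.57748337  0.11172146  0.071     ]
 [ 0.60178604 -0.00589818  0.05      ]] [0.57951311 0.11298391 0.071     ] [ 0.60091521 -0.00860522  0.05      ]
```

View pics/w2fit.png

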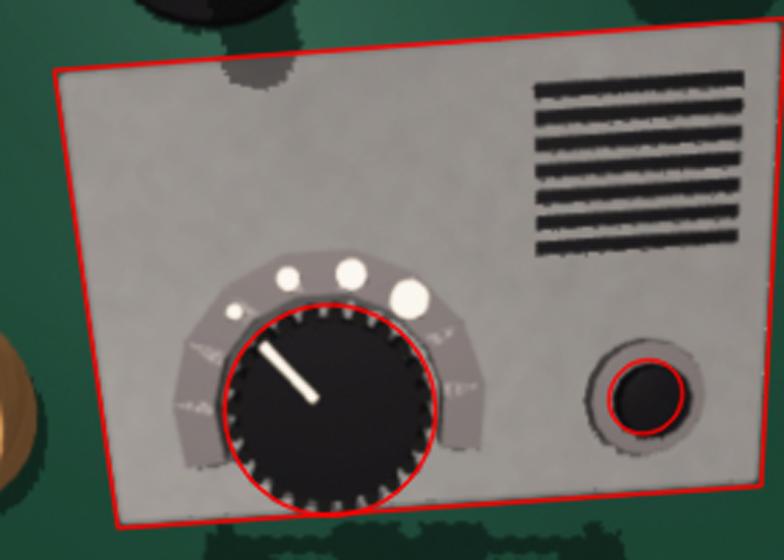

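The overlay matches the console edges, the dial and nearly the key. That puts the dial axis at about (0.5785, 0.1125), console yaw at 14° and the dial in the first detent. I'll lower the shut fingertips to a standoff in front of the dial, on its right side.

apply_moves([
  [[-9,-16,-20],[0,0,0.12]],
  [[-18,-33,-50],[0,0,0.24]],
  [[-18,-33,-80],[0,0,0.36]],
  [[-18,-33,-110],[0,0,0.48]],
  [[-18,-33,-140],[0,0,0.593]],
  [[-18,-33,-170],[0,0,0.593]],
  [[-18,-33,-190],[0,0,0.593]],
  [[-18,-33,-203],[0,0,0.593]],
])

```text
time_s: 4.35
tool_pos: [0.5313, 0.0669, 0.0499]
tool_rot: [-179.9, 0.1, 44.0]
force: [0.2, 0.5, 0.5]
grip_width: 0.0004
```

apply_moves([
  [[0,0,0],[0,0,0]],
  [[0,0,0],[0,0,0]],
  [[0,0,0],[0,0,0]],
])

```text
time_s: 4.65
tool_pos: [0.5335, 0.067, 0.0529]
tool_rot: [179.9, -0.1, 44.0]
force: [-0.3, 0.9, -0.7]
grip_width: 0.0004
```

```bash
python3 - <<'E'
from fit import *
o=env.get_obs();w=shot("wrist");q=np.load("q.npy");print(o["tool_pos"].round(4),o["tool_rot"].round(2),o["force"].round(2))
overlay(w,q,(0,0,640,400),"pics/w3.png",1.25)
E
```

```text
[0.5335 0.067  0.0529] [ 1.7993e+02 -1.2000e-01  4.4010e+01] [-0.33  0.92 -0.66]
```

View pics/w3.png

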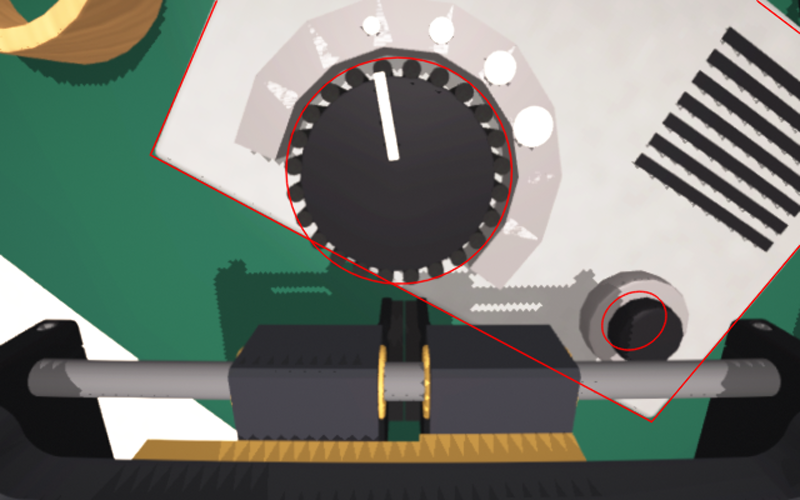

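The view shows the dial outline matching the model, with ribs at display x 286–512 and y 60–283. The fingertips at (404, 298) are just in front of the dial and facing its axis. I'll approach radially with small steps.

apply_moves([
  [[3,3,0],[0,0,0]],
  [[6,6,0],[0,0,0]],
  [[9.4,9,0],[0,0,0]],
  [[9.4,9,0],[0,0,0]],
  [[9.4,9,0],[0,0,0]],
])

```text
time_s: 5.2
tool_pos: [0.5419, 0.0758, 0.0515]
tool_rot: [180.0, 0.0, 44.0]
force: [-0.8, 0.8, 0.2]
grip_width: 0.0005
```

apply_moves([
  [[0.7,0.7,0],[0,0,0]],
  [[1.4,1.4,0],[0,0,0]],
  [[1.4,1.4,0],[0,0,0]],
  [[1.4,1.4,0],[0,0,0]],
])

```text
time_s: 5.6
tool_pos: [0.5426, 0.0765, 0.0514]
tool_rot: [-180.0, 0.1, 44.0]
force: [-1.8, -1.7, 1.8]
grip_width: 0.0006
```

apply_moves([
  [[0.7,0.7,0],[0,0,0]],
  [[1.4,1.4,0],[0,0,0]],
  [[1.4,1.4,0],[0,0,0]],
  [[1.4,1.4,0],[0,0,0]],
])

```text
time_s: 6.0
tool_pos: [0.5427, 0.0766, 0.0513]
tool_rot: [-179.9, 0.3, 43.9]
force: [-7.0, -4.9, 5.5]
grip_width: 0.0001
```

Contact is made at about 8 N radial. Next I draw the fingertip clockwise round the axis, keeping its face tangent to the rim.

apply_moves([
  [[-2.3,2.4,0.3],[0,0,-0.07]],
  [[-4.4,5.0,0.5],[0,0,-0.14]],
  [[-6.3,7.8,0.5],[0,0,-0.21]],
  [[-8.0,10.7,0.5],[0,0,-0.28]],
  [[-9.4,13.7,0.5],[0,0,-0.35]],
  [[-10.7,16.9,0.5],[0,0,-0.42]],
  [[-10.7,16.9,0.5],[0,0,-0.42]],
])

```text
time_s: 6.7
tool_pos: [0.531, 0.0953, 0.0514]
tool_rot: [-179.9, 0.3, 19.9]
force: [-7.8, -3.3, 4.5]
grip_width: 0.0008
```

```bash
cat > ptr.py <<'E'
from fit import *
def ptr(w,q):
    vv,uu=np.mgrid[0:400:1,0:640:1];a=X(q,[-.04,.04,.071])[0]
    g=w["image"].min(2);c=proj(w,a)[0]
    m=(g>150)&(np.hypot(uu-c[0],vv-c[1])<95)
    P=np.array([ray(w,(u,v),.071)-a for v,u in zip(*np.nonzero(m))])
    P=P[np.hypot(P[:,0],P[:,1])<.030][:,:2]
    ct=P.mean(0);d=np.linalg.svd(P-ct)[2][0];d*=np.sign(d@ct)
    f=lambda v:np.arctan2(v[1],v[0])-q[2]
    return len(P),"dial by dir",round(.69-f(d),3),"by centroid",round(.69-f(ct),3)
E
python3 - <<'E'
from ptr import *
o=env.get_obs();w=shot("wrist");q=np.load("q.npy");print(o["tool_pos"].round(4),o["tool_rot"].round(2),o["force"].round(2),o["time_s"],ptr(w,q))
cv2.imwrite("pics/w4.png",w["image"][:,:,::-1])
E
```

```text
[0.531  0.0953 0.0514] [-179.93    0.34   19.88] [-7.83 -3.28  4.48] 6.7 (523, 'dial by dir', np.float64(0.47), 'by centroid', np.float64(0.451))
```

The dial is tracking the finger and reads about 0.46 (second dot). I'll draw it on by another 26°.

apply_moves([
  [[-1.0,3.2,0.2],[0,0,-0.07]],
  [[-1.9,6.5,0.4],[0,0,-0.14]],
  [[-2.4,9.8,0.4],[0,0,-0.21]],
  [[-2.8,13.1,0.4],[0,0,-0.28]],
  [[-2.9,16.5,0.4],[0,0,-0.35]],
  [[-2.8,19.9,0.4],[0,0,-0.42]],
  [[-2.6,21.5,0.4],[0,0,-0.454]],
  [[-2.6,21.5,0.4],[0,0,-0.454]],
])

```text
time_s: 7.55
tool_pos: [0.5288, 0.1179, 0.0516]
tool_rot: [180.0, 0.3, -6.1]
force: [-6.5, 0.5, 0.8]
grip_width: 0.0006
```

```bash
python3 - <<'E'
from ptr import *
o=env.get_obs();w=shot("wrist");q=np.load("q.npy");print(o["tool_pos"].round(4),o["tool_rot"].round(2),o["force"].round(2),o["time_s"],ptr(w,q))
cv2.imwrite("pics/w5.png",w["image"][:,:,::-1])
E
```

```text
[0.5288 0.1179 0.0516] [179.98   0.29  -6.06] [-6.51  0.48  0.77] 7.55 (520, 'dial by dir', np.float64(0.954), 'by centroid', np.float64(0.945))
```

apply_moves([
  [[-3,0.3,0],[0,0,0]],
  [[-8,0.8,0],[0,0,0]],
  [[-17,1.7,0],[0,0,0]],
  [[-19,2,10],[0,0,0]],
  [[-19,2,40],[0,0,0]],
  [[-19,2,70],[0,0,0]],
  [[-19,2,80],[0,0,0]],
  [[-19,2,80],[0,0,0]],
])

```text
time_s: 8.4
tool_pos: [0.5136, 0.1195, 0.1346]
tool_rot: [-179.8, -0.2, -6.1]
force: [-0.6, 0.2, -0.7]
grip_width: 0.0005
```

apply_moves([
  [[0,0,0],[0,0,0]],
  [[0,0,0],[0,0,0]],
  [[0,0,0],[0,0,0]],
])

```text
time_s: 8.7
tool_pos: [0.5114, 0.1186, 0.1312]
tool_rot: [179.9, 0.1, -6.1]
force: [-0.2, -0.1, 0.8]
grip_width: 0.0004
```

```bash
python3 - <<'E'
from ptr import *
o=env.get_obs();w=shot("wrist");q=np.load("q.npy");print(o["tool_pos"].round(4),o["tool_rot"].round(2),o["force"].round(2),o["time_s"],ptr(w,q))
overlay(w,q,(0,0,640,400),"pics/w6.png",1.25)
for r in env.regions_of(w,"chime_top")[:2]:
        ys,xs=np.nonzero(r["region"]);print(r["conf"],r["rect"],xs.mean(),ys.mean(),len(xs))
E
```

```text
[0.5114 0.1186 0.1312] [ 1.7992e+02  1.1000e-01 -6.0900e+00] [-0.17 -0.12  0.83] 8.7 (215, 'dial by dir', np.float64(0.918), 'by centroid', np.float64(0.909))
0.93 [478.1, 37.5, 525.9, 85.3] 500.35330695308085 60.502543810062186 1769
```

View pics/w6.png

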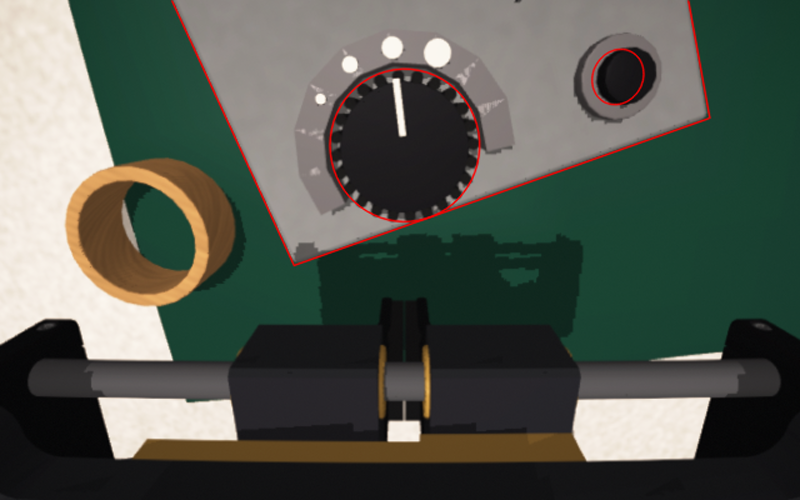

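The dial reads 0.918 with its pointer at the third dot, and the console outline is unmoved. The key shows at display (628, 77). I'll estimate its height from parallax.

```bash
python3 - <<'E'
from ptr import *
w=shot("wrist");q=np.load("q.npy");g=w["image"].max(2)
x0,y0,x1,y1=472,32,532,92
n,l,s,c=cv2.connectedComponentsWithStats((g[y0:y1,x0:x1]<48).astype(np.uint8));i=1+s[1:,4].argmax();u=c[i]+[x0,y0];print(u,s[i])
k=X(q,[-.045,-.08,.05])[0];print(k)
for z in(.045,.05,.055,.06,.065):
    r=ray(w,u,z);print(z,r.round(4),np.hypot(*(r-k)[:2]).round(4),"w2",)
    P=proj(w,np.c_[r[0]+.014*np.cos(np.arange(0,6.28,.1)),r[1]+.014*np.sin(np.arange(0,6.28,.1)),np.full(63,z)]);print("diam px",np.ptp(P,axis=0))
print(env.get_obs()["tool_pos"],env.get_obs()["tool_rot"])
E
```

```text
[500.33113377  61.17876425] [   5    7   47   46 1667]
[ 0.60178604 -0.00589818  0.05      ]
0.045 [ 0.6021 -0.0129  0.045 ] 0.007 w2
diam px [40.30674176 43.23279733]
0.05 [ 0.6019 -0.0104  0.05  ] 0.0045 w2
diam px [41.12933022 44.11514566]
0.055 [ 0.6018 -0.0079  0.055 ] 0.0021 w2
diam px [41.98618693 45.03426153]
0.06 [ 0.6017 -0.0055  0.06  ] 0.0004 w2
diam px [42.87949839 45.99249208]
0.065 [ 0.6015 -0.003   0.065 ] 0.0029 w2
diam px [43.81164112 46.99238857]
[0.51189875 0.11870098 0.13182173] [ 1.79947480e+02  5.66082840e-02 -6.09086777e+00]
```

apply_moves([
  [[15,-21,0],[0,0,0.05]],
  [[30,-42,0],[0,0,0.1]],
  [[45,-63,0],[0,0,0.15]],
  [[60,-84,0],[0,0,0.2]],
  [[75,-105,0],[0,0,0.2]],
  [[85,-119,0],[0,0,0.2]],
  [[90,-126,0],[0,0,0.2]],
  [[90,-126,0],[0,0,0.2]],
])

```text
time_s: 9.65
tool_pos: [0.6024, -0.0084, 0.1321]
tool_rot: [179.9, 0.0, 5.3]
force: [-0.6, -0.0, 0.4]
grip_width: 0.0001
```

apply_moves([
  [[0,0,-15],[0,0,0]],
  [[0,0,-30],[0,0,0]],
  [[0,0,-45],[0,0,0]],
  [[0,0,-57],[0,0,0]],
  [[0,0,-63],[0,0,0]],
  [[0,0,-63],[0,0,0]],
  [[0,0,-63],[0,0,0]],
])

```text
time_s: 10.35
tool_pos: [0.6025, -0.0072, 0.0697]
tool_rot: [180.0, -0.0, 5.4]
force: [0.7, -0.0, 0.3]
grip_width: 0.0002
```

```bash
python3 - <<'E'
from ptr import *
o=env.get_obs();w=shot("wrist");q=np.load("q.npy");print(o["tool_pos"].round(4),o["tool_rot"].round(2),o["force"].round(2),o["time_s"])
try: print(ptr(w,q))
except Exception as e: print(e)
overlay(w,q,(0,0,640,400),"pics/w7.png",1.25)
E
```

```text
[ 0.6025 -0.0072  0.0697] [ 1.7999e+02 -2.0000e-02  5.3700e+00] [ 0.69 -0.04  0.25] 10.35
(1259, 'dial by dir', np.float64(3.852), 'by centroid', np.float64(3.746))
```

View pics/w7.png

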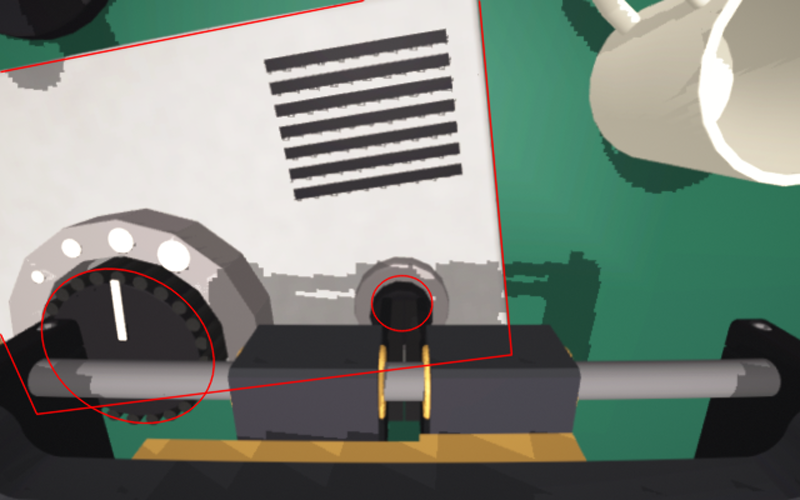

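The fingertips at (404, 300) are centred over the key's collar at (402, 303). Now I press straight down in small steps, watching the force.

apply_moves([
  [[0,0,-2],[0,0,0]],
  [[0,0,-4],[0,0,0]],
  [[0,0,-6],[0,0,0]],
  [[0,0,-8],[0,0,0]],
  [[0,0,-10],[0,0,0]],
  [[0,0,-10],[0,0,0]],
])

```text
time_s: 11.0
tool_pos: [0.6025, -0.0071, 0.0597]
tool_rot: [-180.0, -0.0, 5.4]
force: [-0.2, 0.3, 4.1]
grip_width: 0.0002
```

apply_moves([
  [[0,0,-1],[0,0,0]],
  [[0,0,-2],[0,0,0]],
  [[0,0,-3],[0,0,0]],
  [[0,0,-3],[0,0,0]],
])

```text
time_s: 11.4
tool_pos: [0.6026, -0.0071, 0.0583]
tool_rot: [-179.9, -0.0, 5.4]
force: [-3.4, -0.0, 14.0]
grip_width: 0.0005
```

apply_moves([
  [[0,0,1],[0,0,0]],
  [[0,0,2],[0,0,0]],
  [[0,0,2],[0,0,0]],
])

```text
time_s: 11.7
tool_pos: [0.6025, -0.0071, 0.0589]
tool_rot: [-180.0, -0.0, 5.4]
force: [-0.1, 0.6, 4.4]
grip_width: 0.0
```

apply_moves([
  [[0,0,1],[0,0,0]],
  [[0,0,2],[0,0,0]],
  [[0,0,2],[0,0,0]],
])

```text
time_s: 12.0
tool_pos: [0.6025, -0.0071, 0.0606]
tool_rot: [180.0, -0.0, 5.4]
force: [1.1, 0.1, 3.2]
grip_width: 0.0004
```

apply_moves([
  [[0,0,5],[0,0,0]],
  [[0,0,15],[0,0,0]],
  [[-10,0,35],[0,0,0]],
  [[-30,5,60],[0,0,0]],
  [[-50,15,90],[0,0,0]],
  [[-60,30,120],[0,0,0.05]],
  [[-65,50,150],[0,0,0.1]],
  [[-65,60,160],[0,0,0.15]],
])

```text
time_s: 12.8
tool_pos: [0.5378, 0.0548, 0.2238]
tool_rot: [-179.9, -0.2, 14.2]
force: [0.3, -0.7, -0.0]
grip_width: 0.0003
```

apply_moves([
  [[0,0,0],[0,0,0]],
  [[0,0,0],[0,0,0]],
  [[0,0,0],[0,0,0]],
])

```text
time_s: 13.1
tool_pos: [0.5365, 0.0514, 0.2187]
tool_rot: [179.9, 0.2, 13.8]
force: [0.6, 0.4, -0.9]
grip_width: 0.0004
```

```bash
python3 - <<'E'
from ptr import *
o=env.get_obs();w=shot("wrist");q=np.load("q.npy");print(o["tool_pos"].round(4),o["tool_rot"].round(2),o["force"].round(2),o["time_s"])
try: print(ptr(w,q))
except Exception as e: print(e)
overlay(w,q,(0,0,640,400),"pics/w8.png",1.25)
E
```

```text
[0.5365 0.0514 0.2187] [179.93   0.19  13.83] [ 0.58  0.42 -0.87] 13.1
(111, 'dial by dir', np.float64(0.921), 'by centroid', np.float64(0.893))
```

View pics/w8.png

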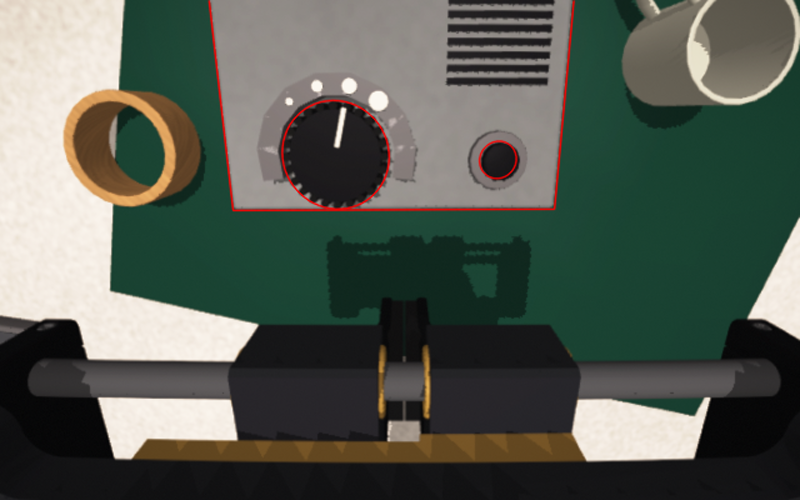

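The pointer at (340, 128) is on the third dot (dial 0.92), the key at (498, 160) is up, and the console is unmoved. The gripper touches nothing.

```bash
python3 -c "
from cell import env
print(env.sign_off())"
```

```text
the job is handed in; nothing more can be done
None
```

I turned the dial to the third dot, then pressed the chime key fully down and let it come up. The job is handed in at about 13 s of the 51 s allowed.

- **Dial:** I rubbed the open front of the rim clockwise with the shut fingertips, pressing at about 6.5 to 8.5 N. It went from the first dot to the third. After release the pointer read 0.918 rad, and 0.921 at the final check (target 0.92).
- **Chime key:** the spring force was about 4 N near the end of travel. It then rose sharply to 14 N with the fingertip at about z = 58 mm, so I take the key to have bottomed out. On the way up the force fell to 4.4 N and then 3.2 N. I had no direct reading of the key's travel or of the chime sounding.
- **Console and desk:** in the last wrist picture the console still matches the outline fitted before I touched it, to about 1–2 mm. The mug and tape roll look undisturbed; I didn't check the other bystanders again, but the arm stayed clear of them. The gripper is clear of everything, with force readings at noise level.

One disagreement: the first estimate of the key's height (about 50 mm) was too low. Parallax put it at about 58 mm and contact suggested about 64 mm, so I found the key by force, in small steps.

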